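# Fold the splash guard and put it away

## Robot

A 6-joint arm with a two-finger parallel gripper is mounted at the origin on a cart in front of the work surface, level with it; the furniture and walls round the work are solid. World frame = base frame: x ahead of the robot, y to its left, z up, the work surface at z = 0. Lengths are in mm, angles in rad, forces in N, time in s.
With the tool pointing down it reaches from about 250 to 800 mm from the base axis. Payload 8.5 kg.
Tool frame: the origin (TCP) lies on the centre line of the jaws, within the pads' length; the fingertips stand 25 mm ahead of it and the grasp point (between the pads) lies 6 mm ahead of it; z points along the fingers, y is the line along which they close (so a half turn about z gives the same grasp; the last joint's range is limited). The gripper opens to 85 mm and grips with 20 to 120 N. Pads are 22 mm wide; open, the fingers measure 114 mm over their backs; the gripper's body (76 mm by 85 mm) begins 54 mm behind the grasp point. The pads swing forward as they close: fully open they stand 13 mm farther back than shut.
Start: joints at [1.161, 0.238, -0.013, 1.319, 0, 1.571], TCP at [209.155, 481.493, 256.276] pointing down, gripper open.
Joint ranges: [-2.66, 2.66], [-1.03, 1.9], [-1.14, 1.46], [-1.82, 2.27], [-1.45, 1.34], [-3.14, 3.14]. Speed limits (rad/s): [2.22, 2.22, 2.79, 3.14, 3.14, 3.14].

## Interface

Orientations are given as a unit quaternion [x, y, z, w].
In Python, from plant import robot, snapshot gives the robot as it stands. The module is installed in compiled form; this text tells all that it offers.
- The arm moves only by the tool servo_tool, never from a script. Its arguments are lists of equal length, an entry for each row: "claw": the opening, from -1 (shut) to 1 (fully open); "slide": the shift along the world's x, y, z in units of 40 mm (1.0 is 40 mm), a list of three; "roll": the turn about the world's z in units of 5 degrees (1.0 is 5 degrees). A call has exactly 8 rows; each row is the pose to reach, as a shift and turn from the pose commanded when the call began; what a row does not reach only later rows make up. A row lasts 1/12 s, in which the tool goes at most 41.7 mm and 7.16 degrees, less where a joint would pass 70% of its speed; a pose out of reach is approached as far as the arm can. A call with a gripper value outside its range is refused whole. The fingers move at their own pace and stop on an object; "squeeze" is the grip in N (left out, the last holds). Time passes only in rows, so rows that repeat a pose let the fingers close, or fill a call up. It gives the time, the measured TCP pose, the force, the opening and the grip force at its end, in the units of the state.
- robot.observe(): the state, without advancing time (a new reading comes with each control period).
- snapshot(name): name is "scene" or "side" or "wrist"; returns a dict with "color" (480x640x3 uint8, red, green, blue), "fx", "fy", "cx", "cy" (pixels), "R" (3x3) and "t" (3): a world point X has camera coordinates R X + t; the wrist camera has in their place "tool_from_camera" (4x4, takes a point from camera to tool coordinates, whose origin is the TCP and whose axes are the flange's). Camera axes: x right, y down, z forward; pixel columns grow to the right and rows downward; lengths in mm; the calibration is good to about 2 mm. A picture is of the moment at which its call begins: read the wrist's pose just before it. There is no depth.
- robot.sign_off(): hands the job in; it is judged then, once.
The state is a dict: "t": time; "qpos": joint angles; "qvel": joint speeds; "tau": joint torques, N m; "eef_pos": TCP position; "tool_rot": TCP orientation; "ft_force": force on the tool from outside, world axes, zero at the start; "moment": the same for the moment, N m; "width": finger opening in mm; "grasp_force": force on a finger pad.
Only numpy, scipy, OpenCV 4.12 (cv2) and the standard library are available. Lean on these libraries where they do the work, as an engineer would, in place of code of your own. Each camera call takes 0.05 s, during which the arm holds its last target. There are 200 camera calls.

## Task

The frying is done: take the three-leaf splash guard away from the hot pan and stand it on clear bench. Fold it flat there - first the leaf on the close hinge, against the centre panel, then the leaf on the stepped hinge over it - and stand the folded guard in the free wide slot of the wire rack, fully down and let go. Keep the guard upright throughout, set it down gently, and leave the pan and the other things where they are.

Things in the scene. Friction and masses are not known exactly. Their poses are not given: they have to be found in the camera images.
- guard: Free-standing three-leaf splash guard, aluminium sheet with black rubber top hems, about 0.8 kg. Frame: z up; origin in the mid-plane of the centre panel, mid-width, at the underside. Centre panel in the plane x = 0, 138 mm wide along y, top 150 mm high. Side leaves hinge on upright pins and fold towards +x. At the start +x points roughly away from the robot, the guard standing round the pan
- guard_top (a point): middle of the centre panel's top edge, 150 mm above the guard's origin; axes as the guard. The hem (topmost 14 mm) of each panel is 9 mm thick, the sheet below 5 mm: it can be pinched from above. With both leaves folded the pack is 29 mm thick at the hems (x = -4.5 to +24.5 mm of the guard) and can be taken across from above
- guard_foot (a point): centre of the underside of the guard's weighted steel foot rail, 8 mm in front (+x) of the guard's origin; axes as the guard. The rail is 44 mm in x (-14 to +30 mm of the guard), 148 mm in y, 9 mm high; the guard stands on it, and tips if its top is pushed along x with more than about 1 N
- leaf_a (a joint): Leaf on the close hinge, at the panel's +y end: pin at x 5, y 72 mm of the guard. Angle from folded flat: 0 flat, 1.57 square to the panel (towards +x), stop 1.75. 125 mm long from the pin, bottom edge 12 mm up; folded, its mid-plane is at x = 10 mm. Light friction 0.03 N m, stays where left. Fold it first: behind a folded leaf_b it strikes that leaf's end and sticks out about 40 degrees
- leaf_b (a joint): Leaf on the stepped hinge (panel edge bent forward 12 mm), at the panel's -y end: pin at x 15, y -72 mm of the guard. Same size, friction and angle convention as leaf_a (0 flat, 1.57 square to the panel towards +x, stop 1.75); folded, its mid-plane lies at x = 20 mm, in front of the folded leaf_a
- rack: Steel wire rack, fixed on the bench, 90 mm in x, 181 mm in y; origin on the bench, mid-base. Three upright wire loops (at x = -42, 16, 36 mm; wire 6 mm, 132 mm wide in y, 70 mm high) form a wide free slot, 52 mm clear, nearer the robot, and behind it a narrow one in which a slate stands, 111 mm high. Floor 6 mm thick; 14 mm high lips at both y ends, 169 mm apart
- leaf_a_end (a point): top corner at the free end of leaf_a, in the mid-plane of the leaf
- leaf_b_end (a point): top corner at the free end of leaf_b, in the mid-plane of the leaf
- pan: small steel saucepan, loose, 107 mm across and 46 mm high, its handle rising to 76 mm; it stands on the slate inside the open guard, bowl nearest the guard's centre panel, and is to be left alone. Origin: under the middle of its whole length; the handle points along its own -y, 95 mm from the origin
- pan_centre (a point): centre of the pan's bowl (54 mm radius), at its underside. When it is 180 mm or more from the guard's origin, both leaves can swing freely past the pan. From the pan back towards the robot the bench between the two hobs (y = 0.16 to 0.40 m, hobs 69 mm high) is clear up to its front edge at x = 0.385 m
- slate: square black slate under the pan, 105 x 105 x 9 mm, loose, to be left alone
- rack_slot (a point): centre of the floor of the wide free slot, 6 mm above the bench; its y axis runs along the slot. The guard may stand in it either way round
- ramekin: round steel cup, 81 mm across, 42 mm high, loose, origin at its underside; to be left alone
- marker: green and white marker pen, 135 mm, loose, lying on the bench; to be left alone
- pepper_shaker: small glass pepper shaker with a grey cap, 44 mm across, 90 mm high, loose, on the front edge of the bench before the right-hand hob; origin at its underside; to be left alone

How it is judged:
By the outcome, as a careful person would: the job done as asked, in the order asked, and still so for the second after the job is handed in, with the robot touching nothing.
It also fails if it takes over 72 s, if anything falls off the work surface, if the arm or the gripper's body presses on something with over 40 N, if the wrist force passes 120 N, or if a joint passes its speed limit or range.

## Working session

There is one attempt and no reset: what is moved stays moved. The work goes in short steps, Python scripts to look and compute and a tool call to move; the robot and the scene stay as the last step left them, time stands still between calls to the robot, and variables do not carry over. Pictures are saved under pics/ and viewed, at most 10 in all, crops included, and the job is handed in when it is done.

Besides the shell and the picture viewer there is one more tool, called after "Emit:" as name(argument=value, ...) on one line, values as JSON. servo_tool: Moves the arm, as the interface text tells. Its arguments: {"type":"object","properties":{"claw":{"type":"array"},"slide":{"type":"array"},"roll":{"type":"array"},"squeeze":{"type":"number"}},"required":["claw","slide","roll"]}

```bash
mkdir -p pics
cat > h.py <<'E'
import numpy as np, cv2, json
from plant import robot, snapshot
def snap(name,fn):
    s=snapshot(name); cv2.imwrite('pics/'+fn+'.png',s['color'][:,:,::-1])
    np.savez('pics/'+fn+'.npz',**{k:np.array(v) for k,v in s.items()}); return s
def load(fn): return dict(np.load('pics/'+fn+'.npz'))
def ray(s,u,v,z):
    d=s['R'].T@np.array([(u-s['cx'])/s['fx'],(v-s['cy'])/s['fy'],1]); c=-s['R'].T@s['t']
    return c+d*(z-c[2])/d[2]
def proj(s,X):
    p=s['R']@np.array(X,float)+s['t']; return [round(float(s['fx']*p[0]/p[2]+s['cx']),1),round(float(s['fy']*p[1]/p[2]+s['cy']),1)]
E
python3 - <<'E'
from h import *
print(robot.observe())
for n in('scene','side'):
    s=snap(n,n+'0'); print(n,-s['R'].T@s['t'],s['R'][2],s['fx'])
E
```

```text
{'t': 0.0, 'qpos': array([ 1.16101113e+00,  2.38755192e-01, -1.42459118e-02,  1.31921093e+00,
        1.51620210e-05,  1.57079393e+00]), 'qvel': array([-1.25949915e-04,  2.15481028e-04,  1.68989966e-03, -6.54878871e-06,
       -2.71692601e-04, -1.45457208e-03]), 'tau': array([ 5.14158546e-04, -5.38777077e+01,  3.46434867e+01,  1.86083175e-02,
        3.42067111e-06, -8.82788157e-06]), 'eef_pos': array([209.01035755, 481.18471226, 255.69427854]), 'tool_rot': array([ 2.03460786e-01,  9.79082840e-01, -6.91503895e-04, -1.51444412e-04]), 'ft_force': array([ 0.14546539, -0.15398258, -0.65168601]), 'moment': array([0.00867544, 0.02270659, 0.00754704]), 'grasp_force': 0.0, 'width': 85.17540166434877}
scene [-607.23812087 -492.69629765  879.94569657] [ 0.78254183  0.3563006  -0.51056652] 573.2305241836875
side [-264.34814683  612.78383569 1711.07971263] [ 0.4502702  -0.29459025 -0.8428958 ] 586.9652102113135
```

View pics/scene0.png

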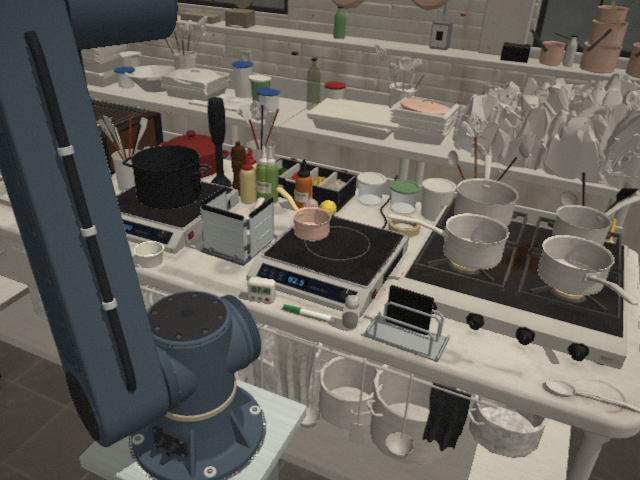

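View pics/side0.png

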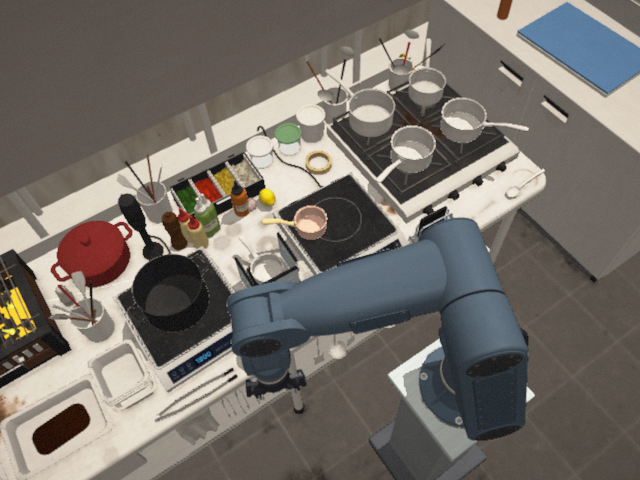

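Scene view: the guard is at about (202–273, 190–260), and the rack with its slate at (365–447, 288–357). In the side view the pan sits inside the guard at about (268,268). Next I'll enlarge these areas.

Run:
```python
from h import *
a=cv2.imread('pics/scene0.png');b=cv2.imread('pics/side0.png')
f=lambda i,x,y,w,h:cv2.resize(i[y:y+h,x:x+w],(400,300),interpolation=cv2.INTER_CUBIC)
cv2.imwrite('pics/c1.png',np.vstack([np.hstack([f(a,190,180,100,75+0),f(a,355,280,100,75)]),np.hstack([f(b,220,222,100,75),f(b,380,180,100,75)])]))
```

```text
(no output)
```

View pics/c1.png

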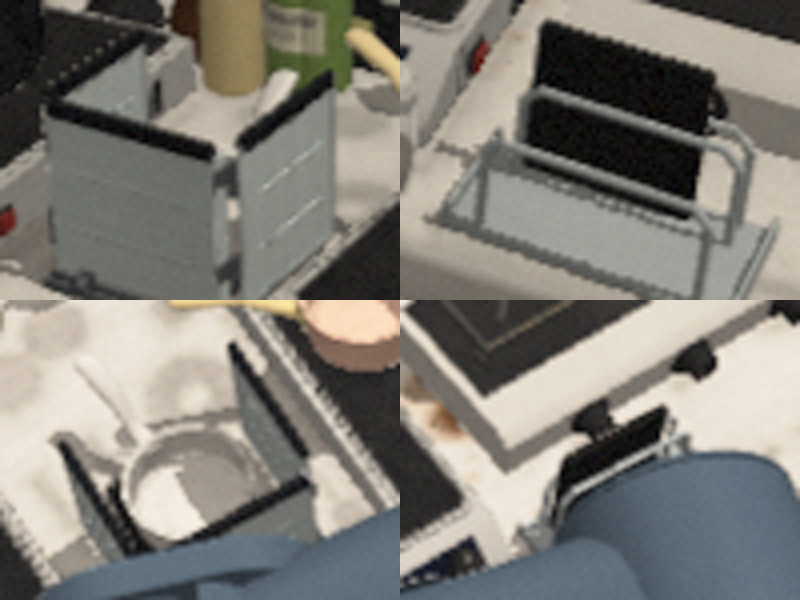

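Crops (4x): the guard's centre hem runs from scene px (202.5,205) to (243.7,217.5). leaf_a ends at (225.7,189) and leaf_b at (273.2,198.2). The rack's front loop top runs (377.5,313.7)–(431,335.5) and its middle loop top (386,303)–(438.7,317.5).

Run:
```python
from h import *
s=load('scene0'); t=load('side0')
def p(n,S,u,v,z): print(n,np.round(ray(S,u,v,z)[:2],1))
p('cL',s,202.5,205,150);p('cR',s,243.7,217.7,150);p('b_end',s,273,198.2,150);p('a_end',s,225.7,189,150);p('b_hinge',s,250,218,150)
# side crop 4x from (220,222), image at rows 300+
q=lambda x,y:(220+x/4,222+(y-300)/4)
p('side a_end',t,*q(58,437),150);p('side b_end',t,*q(233,345),150);p('side b_pin',t,*q(305,455),150);p('side cR',t,*q(305,482),150)
p('pan bowl c',t,*q(190,480),46);p('handle tip',t,*q(82,360),76)
r=lambda x,y:(355+(x-400)/4,280+y/4)
p('f L',s,*r(490,138),67);p('f R',s,*r(705,222),67);p('m L',s,*r(525,95),67);p('m R',s,*r(745,150),67)
p('baseL',s,*r(425,218),6);p('base R',s,*r(778,225),14);p('slot floor fr',s,*r(700,300),6)
p('slate TL',s,*r(543,25),117);p('slate TR',s,*r(718,73),117)
```

```text
cL [542.6 345. ]
cR [533.1 208.8]
b_end [670.6 194.8]
a_end [657.8 343.1]
b_hinge [539.5 193.3]
side a_end [678.8 358.3]
side b_end [673.2 202.8]
side b_pin [555.7 210.2]
side cR [535.7 223. ]
pan bowl c [644.3 272.9]
handle tip [776.7 293.5]
f L [ 409.3 -215.4]
f R [ 393.4 -344.7]
m L [ 457.3 -220.3]
m R [ 465.9 -348.9]
baseL [ 396.6 -185.5]
base R [ 475.6 -373.8]
slot floor fr [ 401.2 -348.3]
slate TL [ 460.2 -225.1]
slate TR [ 461.3 -327.3]
```

Emit:
servo_tool(claw=[1,1,1,1,1,1,1,1], slide=[[0,0,1],[0,0,2],[0.3,-0.2,2.9],[0.9,-0.7,3.1],[1.5,-1.2,3.1],[2.1,-1.7,3.1],[2.7,-2.1,3.1],[3.2,-2.5,3.1]], roll=[-1,-2,-3.4,-4.8,-6.2,-7.6,-9,-10.4])

```text
t: 0.77
eef_pos: [338.4, 380.4, 380.1]
tool_rot: [0.615, 0.789, -0.0, 0.0]
ft_force: [-0.1, 0.2, -0.1]
width: 85.3
grasp_force: 0.0
```

Emit:
servo_tool(claw=[1,1,1,1,1,1,1,1], slide=[[0.6,-0.5,0],[1.2,-1,0],[1.8,-1.5,0],[2.4,-2,0],[3,-2.4,0],[3.3,-2.6,0],[3.3,-2.6,0],[3.3,-2.6,0]], roll=[-1.4,-2.8,-3.7,-3.7,-3.7,-3.7,-3.7,-3.7])

```text
t: 1.43
eef_pos: [469.3, 277.2, 379.8]
tool_rot: [0.732, 0.682, -0.001, -0.0]
ft_force: [-0.3, -0.2, 0.7]
width: 85.7
grasp_force: 0.0
```

```bash
cat >> h.py <<'E'
from scipy.spatial.transform import Rotation as Ro
def wsnap(fn):
    o=robot.observe(); s=snapshot('wrist'); cv2.imwrite('pics/'+fn+'.png',s['color'][:,:,::-1])
    T=np.eye(4);T[:3,:3]=Ro.from_quat(o['tool_rot']).as_matrix();T[:3,3]=o['eef_pos']
    W=np.linalg.inv(T@np.array(s['tool_from_camera'])); s['R']=W[:3,:3];s['t']=W[:3,3]
    np.savez('pics/'+fn+'.npz',**{k:np.array(v) for k,v in s.items()})
    print(o['t'],o['eef_pos'].round(1),'yaw tool y',Ro.from_quat(o['tool_rot']).apply([0,1,0]).round(3),'cam',(T@s['tool_from_camera'])[:3,3].round(0))
    return s
E
python3 - <<'E'
from h import *
wsnap('w1'); s=snap('side','side1')
E
```

```text
1.4333 [469.3 277.2 379.8] yaw tool y [ 0.997 -0.071 -0.001] cam [474. 352. 497.]
```

View pics/w1.png

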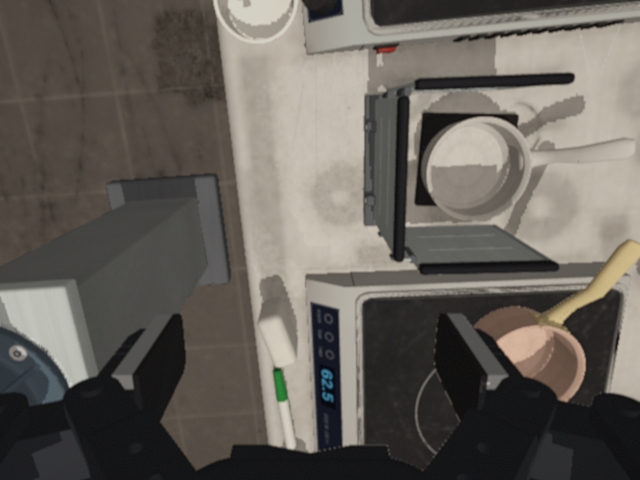

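The wrist view shows the guard from above. The centre hem runs (404,97)–(398,260), leaf_a (416,83)–(574,77) at the top, leaf_b (421,267)–(557,267) at the bottom, and the pan bowl is near (474,168).

Run:
```python
from h import *
s=load('w1')
for n,u,v,z in [('c+',404,97,150),('c-',398,260,150),('a pin',416,83,150),('a end',574,77,150),('b pin',421,267,150),('b end',557,267,150),('pan rimL',423,168,46),('pan rimR',529,158,46),('pan t',478,117,46),('pan b',475,221,46),('railtop',370,95,9),('railbot',368,226,9),('edge',225,150,0),('edge2',240,250,0),('Lhob',305,52,0),('Rhobtop',310,275,69)]:
    print(n,ray(s,u,v,z)[:2].round(1))
```

```text
c+ [547.2 355.8]
c- [541.  222.9]
a pin [556.4 365.3]
a end [676. 361.]
b pin [560.8 215. ]
b end [677.9 206.6]
pan rimL [588.4 284.6]
pan rimR [698.3 287.1]
pan t [643.7 332.2]
pan b [645.  223.1]
railtop [540.2 361.9]
railbot [533.4 215.4]
edge [374.6 314.4]
edge2 [377.3 193.6]
Lhob [473.3 410.7]
Rhobtop [462.3 182.3]
```

Run:
```python
from h import *
s=load('w1'); g=s['color'].max(2)
for v in range(100,262,20): print(v,g[v,360:425:1].tolist())
```

```text
100 [197, 197, 198, 186, 136, 82, 82, 92, 88, 71, 61, 59, 62, 61, 62, 72, 82, 87, 87, 87, 87, 88, 87, 85, 87, 88, 86, 85, 87, 87, 87, 86, 85, 85, 86, 86, 77, 52, 24, 16, 24, 27, 29, 31, 33, 34, 34, 31, 45, 108, 163, 184, 187, 186, 184, 182, 179, 175, 170, 169, 168, 167, 165, 165, 165]
120 [199, 200, 193, 159, 103, 64, 57, 58, 56, 59, 58, 57, 58, 56, 62, 72, 81, 86, 87, 87, 91, 96, 91, 86, 87, 87, 85, 88, 92, 98, 92, 87, 86, 86, 86, 81, 58, 31, 17, 22, 26, 31, 32, 36, 36, 37, 35, 35, 73, 135, 173, 182, 181, 181, 184, 186, 188, 188, 181, 160, 138, 105, 57, 23, 21]
140 [199, 199, 199, 187, 135, 82, 88, 89, 72, 60, 60, 61, 60, 62, 70, 83, 87, 86, 85, 89, 92, 95, 90, 88, 87, 87, 86, 89, 94, 94, 89, 86, 86, 87, 86, 73, 45, 20, 15, 24, 27, 28, 33, 37, 37, 37, 34, 53, 116, 162, 174, 175, 174, 166, 141, 123, 121, 121, 117, 98, 59, 22, 19, 22, 21]
160 [187, 189, 183, 148, 94, 76, 90, 95, 90, 72, 60, 60, 60, 63, 73, 84, 86, 86, 85, 91, 95, 90, 85, 85, 86, 87, 86, 91, 96, 92, 87, 84, 87, 87, 80, 53, 23, 16, 20, 25, 32, 34, 35, 36, 36, 32, 42, 101, 153, 168, 166, 159, 145, 135, 133, 129, 122, 107
[... 775 characters left out ...]
85, 125, 138, 138, 138, 138, 138, 140, 139, 137, 137, 136, 135, 134, 133, 132, 132, 133, 132, 130]
240 [190, 188, 187, 186, 185, 185, 186, 189, 191, 192, 190, 189, 188, 187, 189, 190, 190, 191, 192, 192, 191, 192, 194, 187, 160, 118, 89, 82, 83, 83, 85, 84, 77, 48, 18, 18, 24, 28, 32, 36, 35, 35, 33, 30, 49, 76, 91, 93, 95, 94, 95, 95, 96, 95, 96, 95, 96, 96, 96, 96, 96, 96, 97, 96, 96]
260 [173, 172, 170, 168, 168, 169, 169, 170, 171, 172, 172, 172, 170, 169, 168, 169, 171, 171, 171, 171, 171, 170, 169, 168, 167, 169, 171, 173, 171, 169, 162, 150, 135, 120, 100, 76, 53, 38, 36, 35, 37, 46, 80, 131, 168, 178, 178, 177, 178, 174, 157, 120, 95, 92, 93, 90, 89, 95, 99, 100, 100, 98, 99, 99, 98]
```

Run:
```python
from h import *
s=load('w1'); o=ray
for n,u,v,z in [('hem+x',408.7,100,150),('hem+x',406.1,180,150),('hem+x',404.3,240,150),('hem-x136',394.5,180,136),('rail',363.8,120,9),('rail',363.8,180,9),('rail0',363.8,220,9)]: print(n,ray(s,u,v,z)[:2].round(1))
```

```text
hem+x [550.8 353.4]
hem+x [548.4 291.5]
hem+x [546.6 240.5]
hem-x136 [541.6 289.8]
rail [532.6 336.3]
rail [530.3 270.2]
rail0 [528.7 223. ]
```

Emit:
servo_tool(claw=[1,1,1,1,1,1,1,1], slide=[[0.9,0.1,0],[1.88,0.3,0],[1.88,0.3,-0.8],[1.88,0.3,-1.7],[1.88,0.3,-2.6],[1.88,0.3,-3.5],[1.88,0.3,-4.4],[1.88,0.3,-5]], roll=[0.2,0.4,0.4,0.4,0.4,0.4,0.4,0.4])

```text
t: 2.2
eef_pos: [542.0, 290.1, 177.1]
tool_rot: [0.719, 0.695, -0.002, -0.001]
ft_force: [-0.4, -0.3, -0.2]
width: 85.2
grasp_force: 0.0
```

Emit:
servo_tool(claw=[1,1,1,1,0,-0.4,-0.4,-0.4], slide=[[0,0,-0.4],[0,0,-0.8],[0,0,-0.8],[0,0,-0.8],[0,0,-0.8],[0,0,-0.8],[0,0,-0.8],[0,0,-0.8]], roll=[0,0,0,0,0,0,0,0], squeeze=20)

```text
t: 2.87
eef_pos: [544.7, 289.8, 149.2]
tool_rot: [0.719, 0.695, 0.001, 0.0]
ft_force: [-0.9, -0.1, -0.3]
width: 38.6
grasp_force: 0.0
```

Run:
```python
from h import *
s=wsnap('w2')
```

```text
2.8667 [544.7 289.8 149.2] yaw tool y [ 0.999 -0.034  0.001] cam [547. 365. 266.]
```

View pics/w2.png

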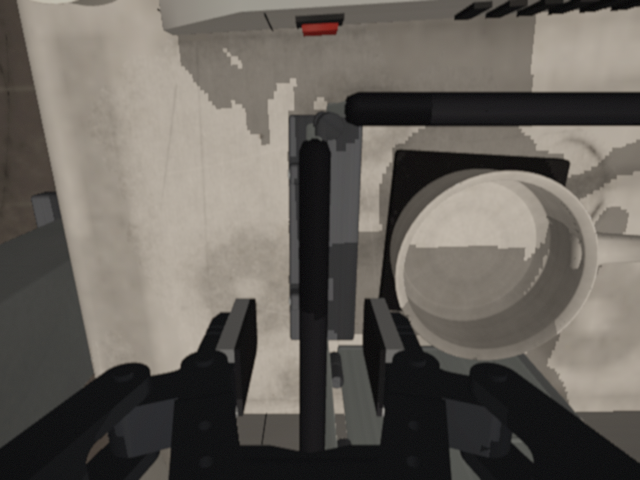

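The hem (u 300–328) sits between the pads (255 and 365), about 1 mm off centre. I'll close now.

Emit:
servo_tool(claw=[-0.6,-1,-1,-1,-1,-1,-1,-1], slide=[[0.03,0,0],[0.03,0,0],[0.03,0,0],[0.03,0,0],[0.03,0,0],[0.03,0,0],[0.03,0,0],[0.03,0,0]], roll=[0,0,0,0,0,0,0,0], squeeze=70)

```text
t: 3.58
eef_pos: [545.7, 289.5, 148.7]
tool_rot: [0.719, 0.695, 0.0, 0.0]
ft_force: [-1.0, -0.4, 5.3]
width: 7.4
grasp_force: 69.4
```

Run:
```python
from h import *
s=load('w2'); print(ray(s,314,141,150)[:2], ray(s,328,250,150)[:2], ray(s,326,140,150),ray(s,352,108,150),ray(s,600,108,150))
```

```text
[547.77258721 356.9233559 ] [550.7938263  326.30525454] [550.96413103 357.06970676 150.        ] [557.91521003 364.95141314 150.        ] [622.42553912 362.67300316 150.        ]
```

Emit:
servo_tool(claw=[-1,-1,-1,-1,-1,-1,-1,-1], slide=[[0,0,0.05],[0,0,0.15],[0,0,0.3],[0,0,0.4],[-0.1,0,0.4],[-0.3,0.01,0.4],[-0.6,0.02,0.4],[-0.9,0.03,0.4]], roll=[0,0,0,0,0,0,0,0])

```text
t: 4.25
eef_pos: [508.3, 290.5, 163.8]
tool_rot: [0.719, 0.695, -0.001, -0.0]
ft_force: [-0.1, 0.9, -8.6]
width: 7.8
grasp_force: 68.2
```

Emit:
servo_tool(claw=[-1,-1,-1,-1,-1,-1,-1,-1], slide=[[-0.3,0.01,0],[-0.6,0.02,0],[-0.9,0.03,0],[-1.2,0.04,0],[-1.4,0.05,0],[-1.45,0.05,0],[-1.45,0,0],[-1.45,-0.05,0]], roll=[0,0,0,0,0,0.1,0.3,0.4])

```text
t: 4.92
eef_pos: [452.0, 288.8, 164.5]
tool_rot: [0.706, 0.708, 0.0, 0.0]
ft_force: [-0.1, -0.5, -8.2]
width: 7.7
grasp_force: 68.2
```

Emit:
servo_tool(claw=[-1,-1,-1,-1,-1,-1,-1,-1], slide=[[0,0,0],[0,0,-0.1],[0,0,-0.2],[0,0,-0.27],[0,0,-0.31],[0,0,-0.34],[0,0,-0.36],[0,0,-0.36]], roll=[0,0,0,0,0,0,0,0])

```text
t: 5.58
eef_pos: [451.5, 288.7, 149.7]
tool_rot: [0.707, 0.707, -0.0, -0.0]
ft_force: [0.4, 0.5, -8.6]
width: 7.7
grasp_force: 68.2
```

Emit:
servo_tool(claw=[-1,-1,-1,-1,-1,-1,-1,-1], slide=[[0,0,-0.01],[0,0,-0.02],[0,0,-0.03],[0,0,-0.03],[0,0,-0.04],[0,0,-0.04],[0,0,-0.04],[0,0,-0.04]], roll=[0,0,0,0,0,0,0,0])

```text
t: 6.25
eef_pos: [451.8, 288.9, 148.9]
tool_rot: [0.707, 0.707, 0.0, 0.0]
ft_force: [-1.8, 0.1, 2.8]
width: 7.8
grasp_force: 69.7
```

Emit:
servo_tool(claw=[-0.8,-0.5,0,0.5,1,1,1,1], slide=[[0,0,0],[0,0,0],[0,0,0],[0,0,0],[0,0,0],[0,0,0],[0,0,0.5],[0,0,1.3]], roll=[0,0,0,0,0,0,0,0], squeeze=25)

```text
t: 6.92
eef_pos: [450.1, 287.7, 198.1]
tool_rot: [0.707, 0.707, -0.003, -0.001]
ft_force: [0.0, -0.6, 0.7]
width: 85.4
grasp_force: 0.0
```

Emit:
servo_tool(claw=[1,1,1,0,-1,-1,-1,-1], slide=[[0,0,0.9],[0.4,0,1.8],[0.8,0,2.6],[1.2,0,3],[1.6,0,3],[1.6,0,3],[1.6,0,3],[1.6,0,3]], roll=[0,0,0,0,0,0,0,0])

```text
t: 7.58
eef_pos: [515.0, 288.5, 319.6]
tool_rot: [0.707, 0.707, -0.001, -0.0]
ft_force: [0.1, 1.3, -0.5]
width: 25.4
grasp_force: 0.0
```

Run:
```python
from h import *
s=wsnap('w3')
```

```text
7.5833 [515.  288.5 319.6] yaw tool y [ 1.     0.    -0.002] cam [515. 364. 437.]
```

View pics/w3.png

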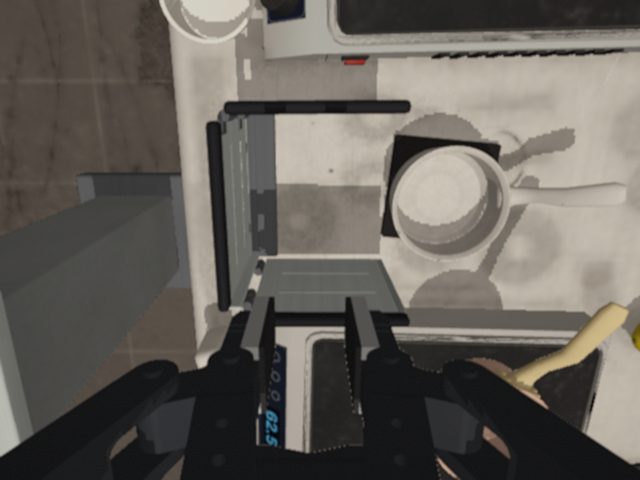

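The guard stands clear of the pan. Its centre hem runs (213,122)–(224,310), leaf_a (226,107)–(410,107), and leaf_b's end is near (408,320).

Run:
```python
from h import *
s=load('w3'); g=s['color'].max(2)
for v in (140,180,220,260,290):
    r=g[v].astype(int); d=[u for u in range(195,245) if r[u]<45]; e=d[-1]+(45-r[d[-1]])/max(1,r[d[-1]+1]-r[d[-1]]); print('c',v,d[0],d[-1],ray(s,d[-1]+.5,v,150)[:2].round(1),'mean136',ray(s,d[0]-.5,v,136)[:2].round(1))
for u in (260,320,380):
    r=g[:,u].astype(int); d=[v for v in range(95,120) if r[v]<45]; print('a',u,d[0],d[-1],ray(s,u,d[0]-.5,136 if 0 else 150)[:2].round(1),ray(s,u,d[-1]+.5,150)[:2].round(1))
for n,u,v in (('c+',214,122),('c-',224,310),('aend',411,107),('bend',409,320),('bpin?',280,320)): print(n,ray(s,u,v,150)[:2].round(1))
```

```text
c 140 208 220 [456.3 344.3] mean136 [444.5 343.4]
c 180 211 223 [456.7 318.1] mean136 [444.7 315.8]
c 220 213 225 [456.4 290.3] mean136 [444.2 286.8]
c 260 216 227 [456.2 261. ] mean136 [444.3 256. ]
c 290 218 229 [456.3 237.9] mean136 [444.3 231.7]
a 260 102 113 [482.9 368.3] [482.7 360.9]
a 320 101 112 [521.2 368.8] [521.2 361.5]
a 380 101 111 [559.4 368.8] [559.7 362.1]
c+ [452.8 355.7]
c- [451.4 221.9]
aend [579.4 364.9]
bend [588.3 213.7]
bpin? [492.5 213.7]
```

Emit:
servo_tool(claw=[-1,-1,-1,-1,-1,-1,-1,-1], slide=[[0.3,0.9,0],[0.68,1.8,-0.2],[0.68,2.71,-0.7],[0.68,2.71,-1.6],[0.68,2.71,-2.5],[0.68,2.71,-3.4],[0.68,2.71,-4.24],[0.68,2.71,-4.24]], roll=[0,0,0,0,0,0,0,0])

```text
t: 8.3
eef_pos: [538.8, 394.9, 143.5]
tool_rot: [0.707, 0.707, -0.006, -0.001]
ft_force: [-1.2, -0.9, -0.6]
width: -0.1
grasp_force: 0.0
```

Emit:
servo_tool(claw=[-1,-1,-1,-1,-1,-1,-1,-1], slide=[[0,-0.25,0],[0,-0.39,0],[0.05,-0.62,0],[0.08,-0.87,0],[0.06,-1.13,0],[0.04,-1.39,0],[-0.05,-1.66,0],[-0.14,-1.92,0]], roll=[0,0,0,0,0,0,0,0])

```text
t: 8.97
eef_pos: [537.0, 318.9, 151.0]
tool_rot: [0.707, 0.707, 0.0, 0.0]
ft_force: [-0.0, 0.6, 0.5]
width: -0.2
grasp_force: 0.2
```

Run:
```python
from h import *
s=wsnap('w4')
```

```text
8.9667 [537.  318.9 151. ] yaw tool y [ 1. -0.  0.] cam [537. 394. 268.]
```

View pics/w4.png

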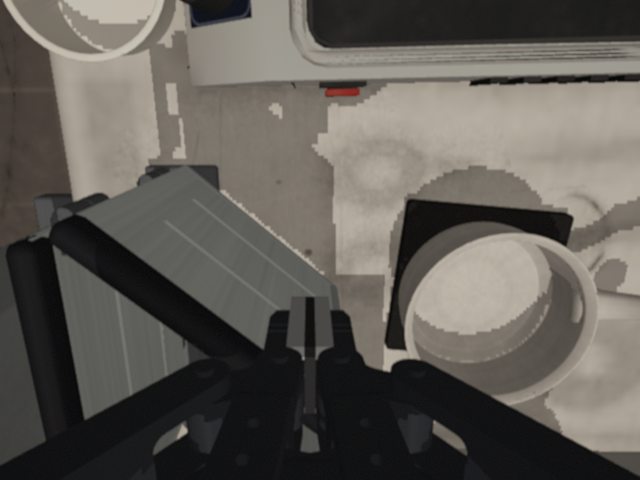

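Leaf_a is swinging with the finger, its hem running (60,225)–(250,355), about 50° from the panel. I'll continue the arc.

Emit:
servo_tool(claw=[-1,-1,-1,-1,-1,-1,-1,-1], slide=[[-0.16,-0.24,0],[-0.33,-0.48,0],[-0.48,-0.62,0],[-0.63,-0.75,0],[-0.8,-0.86,0],[-0.98,-0.96,0],[-1.06,-1.0,0],[-1.06,-1.0,0]], roll=[0,0,0,0,0,0,0,0])

```text
t: 9.68
eef_pos: [493.9, 280.0, 150.8]
tool_rot: [0.707, 0.707, -0.0, -0.0]
ft_force: [0.1, 0.4, 0.8]
width: -0.1
grasp_force: 0.0
```

Emit:
servo_tool(claw=[-1,-1,-1,-1,-1,0.2,1,1], slide=[[0.3,0,0],[0.4,0,0.4],[0.4,0,1.2],[0.4,0,2],[0.4,0,3],[0.4,0,3.5],[0.4,0,3.5],[0.4,0,3.5]], roll=[0,0,0,0,0,0,0,0])

```text
t: 10.35
eef_pos: [511.5, 280.9, 291.9]
tool_rot: [0.707, 0.707, 0.001, 0.0]
ft_force: [-0.1, 0.4, -0.7]
width: 35.6
grasp_force: 0.0
```

Run:
```python
from h import *
s=wsnap('w5')
```

```text
10.35 [511.5 280.9 291.9] yaw tool y [1.    0.001 0.002] cam [511. 356. 409.]
```

View pics/w5.png

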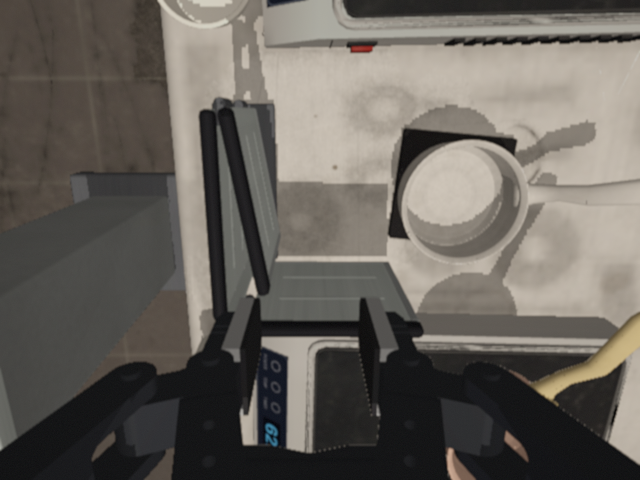

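Leaf_a now stands about 10° off the panel, hem (225,112)–(264,290). The guard hasn't moved: its hem runs (205,112)–(222,318).

```bash
cat >> h.py <<'E'
def scan(s,v,u0,u1,th=45):
    r=s['color'].max(2)[v].astype(int); d=[u for u in range(u0,u1) if r[u]<th]; 
    # runs
    runs=[];
    for u in d:
        if runs and u==runs[-1][1]+1: runs[-1][1]=u
        else: runs.append([u,u])
    return [(a,b,ray(s,a-.5,v,136)[:2].round(1),ray(s,b+.5,v,150)[:2].round(1)) for a,b in runs if b-a>4]
E
python3 - <<'E'
from h import *
s=load('w5')
for v in (140,200,260,280): print(v,*scan(s,v,190,290),sep='\n  ')
E
```

```text
140
  (202, 216, array([444.3, 338. ]), array([456.6, 338.9]))
  (224, 238, array([458. , 337.9]), array([469.5, 338.9]))
200
  (206, 219, array([444.1, 300. ]), array([456.1, 302.9]))
  (237, 251, array([464.2, 300. ]), array([475.8, 302.8]))
260
  (210, 223, array([443.9, 258.7]), array([456.3, 263.7]))
  (250, 263, array([470.9, 258.7]), array([482. , 263.7]))
280
  (212, 224, array([444.3, 244.2]), array([456.2, 249.9]))
  (256, 268, array([474.5, 244.1]), array([484.8, 249.9]))
```

Emit:
servo_tool(claw=[1,1,1,1,1,1,1,1], slide=[[-0.7,0.1,0],[-1.36,0.1,0],[-1.36,0.1,-0.8],[-1.36,0.1,-1.7],[-1.36,0.1,-2.6],[-1.36,0.1,-3.3],[-1.36,0.1,-3.55],[-1.36,0.1,-3.55]], roll=[0,0,0,0,0,0,0,0], squeeze=20)

```text
t: 11.07
eef_pos: [454.5, 283.2, 145.5]
tool_rot: [0.707, 0.707, -0.003, -0.001]
ft_force: [-0.4, 0.3, -0.1]
width: 85.7
grasp_force: 0.0
```

Emit:
servo_tool(claw=[0.8,0.4,0.1,-0.2,-0.4,-0.6,-0.8,-1], slide=[[0,0,0],[0,0,0],[0,0,0],[0,0,0],[0,0,0],[0,0,0],[0,0,0],[0,0,0]], roll=[0,0,0,0,0,0,0,0])

```text
t: 11.73
eef_pos: [456.4, 284.5, 149.5]
tool_rot: [0.707, 0.707, 0.0, -0.0]
ft_force: [-2.0, -0.7, 6.6]
width: 18.6
grasp_force: 19.5
```

Emit:
servo_tool(claw=[-1,-1,-1,-1,-1,-1,-1,-1], slide=[[0,0,0],[0,0,0],[0,0,0],[0,0,0],[0,0,0],[0,0,0],[0,0,0],[0,0,0]], roll=[0,0,0,0,0,0,0,0])

```text
t: 12.4
eef_pos: [456.4, 284.5, 149.5]
tool_rot: [0.707, 0.707, 0.0, -0.0]
ft_force: [-1.8, -0.1, 5.9]
width: 18.6
grasp_force: 19.5
```

Emit:
servo_tool(claw=[-0.8,-0.5,0,0.5,1,1,1,1], slide=[[0,0,0],[0,0,0],[0,0,0],[0,0,0],[0,0,0],[0,0,0],[0,0,0.5],[0,0,1.3]], roll=[0,0,0,0,0,0,0,0])

```text
t: 13.07
eef_pos: [454.8, 283.3, 198.5]
tool_rot: [0.707, 0.707, -0.003, -0.001]
ft_force: [0.5, -0.0, -0.1]
width: 85.1
grasp_force: 0.0
```

Emit:
servo_tool(claw=[1,1,1,0,-1,-1,-1,-1], slide=[[0,0,0.9],[0.4,0,1.8],[0.8,0,2.6],[1.2,0,3],[1.6,0,3],[1.6,0,3],[1.6,0,3],[1.6,0,3]], roll=[0,0,0,0,0,0,0,0])

```text
t: 13.73
eef_pos: [519.8, 284.1, 319.9]
tool_rot: [0.707, 0.707, -0.001, -0.0]
ft_force: [-0.6, -0.7, 1.0]
width: 25.7
grasp_force: 0.0
```

Run:
```python
from h import *
s=wsnap('w6')
for v in (140,200,260,280): print(v,*scan(s,v,190,290),sep='\n  ')
t=load('side0')
for u,v in ((310,222),(293,222),(310,238)): print('copper',ray(t,u,v,125)[:2].round(0))
```

```text
13.7333 [519.8 284.1 319.9] yaw tool y [ 1.     0.    -0.002] cam [519. 360. 437.]
140
  (201, 228, array([444.3, 338.9]), array([466.2, 339.9]))
200
  (205, 231, array([444.1, 297. ]), array([466. , 299.9]))
260
  (209, 234, array([443.8, 251.5]), array([465.8, 256.5]))
280
  (211, 235, array([444.2, 235.4]), array([465.7, 241.2]))
copper [666.  89.]
copper [698. 134.]
copper [614. 122.]
```

Emit:
servo_tool(claw=[-1,-1,-1,-1,-1,-1,-1,-1], slide=[[0.3,-0.9,0],[0.7,-1.8,0],[0.8,-2.58,-0.3],[0.8,-2.58,-1.2],[0.8,-2.58,-2.1],[0.8,-2.58,-3],[0.8,-2.58,-3.8],[0.8,-2.58,-4.2]], roll=[0,0,0,0,0,0,0,0])

```text
t: 14.45
eef_pos: [549.5, 180.4, 148.7]
tool_rot: [0.707, 0.707, -0.002, -0.001]
ft_force: [0.0, -1.0, -0.7]
width: -0.2
grasp_force: 0.0
```

Emit:
servo_tool(claw=[-1,-1,-1,-1,-1,-1,-1,-1], slide=[[0,0.15,0],[0,0.38,0],[0.05,0.62,0],[0.08,0.87,0],[0.06,1.13,0],[0.04,1.39,0],[-0.05,1.66,0],[-0.14,1.92,0]], roll=[0,0,0,0,0,0,0,0])

```text
t: 15.12
eef_pos: [546.5, 259.3, 153.0]
tool_rot: [0.707, 0.707, 0.0, 0.0]
ft_force: [0.4, -0.5, 0.3]
width: 0.3
grasp_force: 0.2
```

Emit:
servo_tool(claw=[-1,-1,-1,-1,-1,-1,-1,-1], slide=[[-0.16,0.24,0],[-0.33,0.48,0],[-0.48,0.62,0],[-0.63,0.75,0],[-0.8,0.86,0],[-0.98,0.96,0],[-1.06,1.0,0],[-1.06,1.0,0]], roll=[0,0,0,0,0,0,0,0])

```text
t: 15.78
eef_pos: [503.5, 298.1, 152.8]
tool_rot: [0.707, 0.707, -0.0, -0.0]
ft_force: [-0.1, -0.4, 0.7]
width: -0.7
grasp_force: 0.0
```

Emit:
servo_tool(claw=[-1,-1,-1,-1,-1,0.2,1,1], slide=[[0.3,0,0],[0.4,0,0.4],[0.4,0,1.2],[0.4,-0.1,2],[0.4,-0.3,3],[0.4,-0.3,3.5],[0.4,-0.3,3.5],[0.4,-0.3,3.5]], roll=[0,0,0,0,0,0,0,0])

```text
t: 16.45
eef_pos: [521.1, 285.8, 294.0]
tool_rot: [0.707, 0.707, 0.001, 0.0]
ft_force: [0.1, 0.6, -0.6]
width: 35.4
grasp_force: 0.0
```

Run:
```python
from h import *
s=wsnap('w7')
for v in (140,180,220,260,280): print(v,*scan(s,v,175,290),sep='\n  ')
```

```text
16.45 [521.1 285.8 294. ] yaw tool y [ 1.    -0.     0.002] cam [520. 361. 411.]
140
  (186, 217, array([443.5, 342.8]), array([466.4, 343.7]))
180
  (190, 219, array([443.9, 317.6]), array([466.2, 319.8]))
  (247, 260, array([480.6, 317.5]), array([491.2, 319.7]))
220
  (193, 222, array([443.7, 291. ]), array([466.5, 294.6]))
  (243, 255, array([476.8, 291. ]), array([487.2, 294.5]))
260
  (196, 224, array([443.5, 263. ]), array([466.2, 267.9]))
  (238, 250, array([472.1, 262.9]), array([483. , 267.9]))
280
  (198, 225, array([443.7, 248.3]), array([466., 254.]))
  (236, 248, array([470. , 248.2]), array([481.1, 253.9]))
```

Emit:
servo_tool(claw=[1,1,1,1,1,1,1,1], slide=[[-0.7,0.08,0],[-1.48,0.08,0],[-1.48,0.08,-0.8],[-1.48,0.08,-1.7],[-1.48,0.08,-2.6],[-1.48,0.08,-3.3],[-1.48,0.08,-3.62],[-1.48,0.08,-3.62]], roll=[0,0,0,0,0,0,0,0], squeeze=20)

```text
t: 17.17
eef_pos: [458.5, 287.4, 143.2]
tool_rot: [0.707, 0.707, -0.004, -0.001]
ft_force: [-1.3, 0.0, 0.5]
width: 85.1
grasp_force: 0.0
```

Emit:
servo_tool(claw=[0.8,0.4,0.1,-0.2,-0.4,-0.6,-0.8,-1], slide=[[0,0,0],[0,0,0],[0,0,0],[0,0,0],[0,0,0],[0,0,0],[0,0,0],[0,0,0]], roll=[0,0,0,0,0,0,0,0])

```text
t: 17.83
eef_pos: [461.3, 289.4, 148.9]
tool_rot: [0.707, 0.707, 0.001, -0.0]
ft_force: [-1.6, -0.8, 5.7]
width: 28.2
grasp_force: 20.4
```

Emit:
servo_tool(claw=[-1,-1,-1,-1,-1,-1,-1,-1], slide=[[0,0,0],[0,0,0],[0,0,0],[0,0,0],[0,0,0],[0,0,0],[0,0,0],[0,0,0]], roll=[0,0,0,0,0,0,0,0], squeeze=80)

```text
t: 18.5
eef_pos: [461.3, 289.4, 149.2]
tool_rot: [0.707, 0.707, 0.001, -0.0]
ft_force: [-2.9, 0.1, 8.6]
width: 26.4
grasp_force: 78.6
```

Emit:
servo_tool(claw=[-1,-1,-1,-1,-1,-1,-1,-1], slide=[[0,0,0.05],[0,0,0.2],[0,0,0.5],[0,0,0.9],[0,0,1.4],[0,0,1.9],[0,0,2.5],[0,-0.1,3]], roll=[0,0,0,0,0,0,0,0])

```text
t: 19.17
eef_pos: [460.8, 285.3, 268.8]
tool_rot: [0.707, 0.707, -0.0, -0.0]
ft_force: [0.5, 1.1, -8.1]
width: 26.4
grasp_force: 79.6
```

Emit:
servo_tool(claw=[-1,-1,-1,-1,-1,-1,-1,-1], slide=[[0,-0.3,0.2],[-0.1,-0.7,0.2],[-0.2,-1.2,0.2],[-0.3,-1.8,0.2],[-0.5,-2.5,0.2],[-0.7,-3.2,0.2],[-0.9,-3.9,0.2],[-1.1,-4.6,0.2]], roll=[0,0,0,0,0,0,0,0])

```text
t: 19.83
eef_pos: [415.6, 99.1, 274.9]
tool_rot: [0.707, 0.707, -0.001, -0.0]
ft_force: [0.2, 0.1, -8.0]
width: 26.5
grasp_force: 79.6
```

Emit:
servo_tool(claw=[-1,-1,-1,-1,-1,-1,-1,-1], slide=[[-0.2,-0.7,0],[-0.4,-1.4,0],[-0.6,-2.1,0],[-0.8,-2.8,0],[-1,-3.5,0],[-1.2,-4.2,0],[-1.4,-4.9,0],[-1.5,-5.6,0]], roll=[0,0,0,0,0,0,0,0])

```text
t: 20.5
eef_pos: [354.7, -124.2, 275.1]
tool_rot: [0.707, 0.707, -0.001, -0.001]
ft_force: [1.6, 0.4, -7.7]
width: 26.2
grasp_force: 79.5
```

Emit:
servo_tool(claw=[-1,-1,-1,-1,-1,-1,-1,-1], slide=[[-0.1,-0.7,0],[-0.2,-1.3,0],[-0.25,-1.9,0],[-0.3,-2.3,0],[-0.3,-2.6,0],[-0.3,-2.7,0],[-0.3,-2.7,0],[-0.3,-2.7,0]], roll=[0,0,0,0,0,0,0,0])

```text
t: 21.17
eef_pos: [344.8, -230.3, 275.5]
tool_rot: [0.707, 0.707, 0.0, -0.001]
ft_force: [0.3, 0.9, -8.0]
width: 26.2
grasp_force: 79.6
```

Run:
```python
from h import *
s=wsnap('w8'); print(robot.observe()['ft_force'])
```

```text
21.1667 [ 344.8 -230.3  275.5] yaw tool y [ 1.     0.    -0.001] cam [ 344. -155.  393.]
[-0.13948337  0.90050494 -7.33992167]
```

View pics/w8.png

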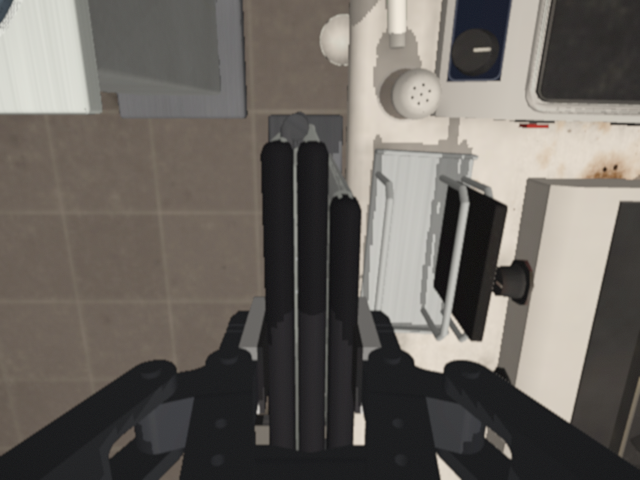

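The three hems are parallel, so the pack is closed. The rack is at (365–505, 150–335): front loop top about (388,180)–(378,325), middle loop about (458,182)–(444,333).

Run:
```python
from h import *
s=load('w8')
for n,u,v,z in [('f0',388,182,67),('f1',379,325,67),('m0',460,185,67),('m1',443.5,330,67),('baseTL',376,150,14),('baseTR',475,156,14),('baseBL',366,327,14),('railTL',269,115,130),('railTR',341,115,130)]: print(n,ray(s,u,v,z)[:2].round(1))
c=s['color'].max(2)
for v in (200,240,280): print(v,c[v,364:400].tolist(),c[v,436:475].tolist())
cv2.imwrite('pics/c2.png',cv2.resize(cv2.imread('pics/w8.png')[135:345,340:520],None,fx=2.8,fy=2.8,interpolation=cv2.INTER_CUBIC))
```

```text
f0 [ 404.4 -208.2]
f1 [ 403.1 -329.8]
m0 [ 459.6 -210.5]
m1 [ 458.2 -334.5]
baseTL [ 402.2 -188.9]
baseTR [ 488.9 -194.1]
baseBL [ 400.  -360.4]
railTL [ 320.6 -158.2]
railTR [ 363.  -158.2]
200 [203, 202, 202, 202, 191, 155, 117, 120, 132, 135, 136, 156, 184, 195, 196, 195, 194, 194, 196, 197, 192, 171, 150, 156, 174, 186, 192, 191, 183, 178, 184, 191, 194, 195, 195, 195] [138, 138, 139, 139, 139, 138, 138, 138, 130, 97, 49, 21, 19, 21, 20, 19, 20, 19, 21, 22, 20, 18, 20, 47, 80, 105, 121, 131, 141, 148, 152, 145, 111, 61, 23, 16, 21, 20, 21]
240 [170, 137, 117, 121, 133, 137, 136, 136, 157, 187, 197, 197, 195, 196, 198, 199, 191, 163, 149, 164, 181, 191, 194, 191, 183, 182, 190, 195, 198, 197, 197, 196, 198, 197, 197, 195] [142, 138, 130, 96, 51, 21, 19, 20, 20, 21, 20, 21, 22, 20, 19, 20, 19, 28, 66, 114, 145, 164, 180, 190, 194, 193, 176, 122, 48, 17, 20, 20, 19, 21, 21, 21, 20, 21, 21]
280 [129, 134, 134, 136, 157, 187, 197, 197, 195, 195, 198, 199, 188, 158, 152, 171, 187, 195, 193, 186, 182, 189, 195, 196, 197, 197, 197, 197, 198, 198, 197, 196, 195, 194, 193, 193] [18, 19, 20, 22, 20, 22, 18, 19, 21, 22, 20, 40, 85, 127, 154, 171, 186, 194, 194, 181, 135, 66, 24, 15, 19, 21, 20, 23, 21, 21, 21, 20, 22, 19, 20, 23, 20, 21, 20]
```

View pics/c2.png

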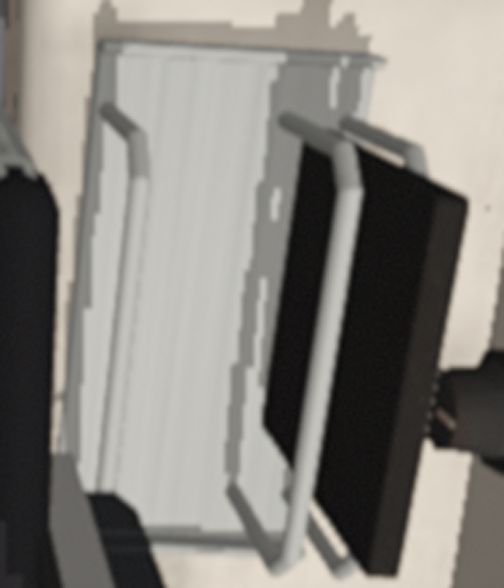

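Run:
```python
from h import *
s=load('w8')
for v,a,b in ((200,389.5,464),(240,385.5,458.7),(280,381,452.3)): print(ray(s,a,v,67)[:2].round(1),ray(s,b,v,67)[:2].round(1))
q=lambda x,y:(340+x/2.8,135+y/2.8)
for n,x,y,z in (('lipL',102,46,14),('lipR',375,58,14),('lipBL?',150,540,14),('lipBR',285,545,14),('lip inner bot fl',150,528,6),('lip inner top fl',115,58,6),('floor front',97,250,6),('f foot+',103,108,6),('f foot-',97,490,6),('m foot+',282,118,6),('m foot-',233,490,6)): print(n,ray(s,*q(x,y),z)[:2].round(1))
# hem & rail of held guard
for v in (170,200,240): print(scan(s,v,255,365,60))
```

```text
[ 406.3 -222.2] [ 463.9 -222.2]
[ 404.8 -254.5] [ 463.1 -254.6]
[ 402.9 -288.8] [ 461.3 -288.8]
lipL [ 402.7 -190.1]
lipR [ 487.9 -193.9]
lipBL? [ 427.2 -361.4]
lipBR [ 474.9 -363.4]
lip inner bot fl [ 428.7 -360.9]
lip inner top fl [ 408.2 -194.6]
floor front [ 405.2 -257.8]
f foot+ [ 405.1 -210.5]
f foot- [ 409.  -345.9]
m foot+ [ 463.  -213.8]
m foot- [ 457.3 -346. ]
[(262, 292, array([ 315.7, -189.7]), array([ 334.8, -187.8])), (297, 328, array([ 336.7, -189.7]), array([ 355.2, -187.8]))]
[(263, 292, array([ 315.7, -207.9]), array([ 334.6, -205. ])), (298, 327, array([ 337.1, -207.9]), array([ 354.8, -205. ])), (332, 355, array([ 357.8, -207.9]), array([ 370.9, -205. ]))]
[(264, 292, array([ 315.5, -233.4]), array([ 334.3, -229.1])), (298, 326, array([ 336.9, -233.4]), array([ 354.5, -229.1])), (330, 358, array([ 356.9, -233.4]), array([ 373.4, -229.2]))]
```

I've used all my views, so the remaining checks will be numeric. First I'll go over the slot and compare the rail with the wires.

Emit:
servo_tool(claw=[-1,-1,-1,-1,-1,-1,-1,-1], slide=[[0.3,-0.2,0],[0.8,-0.5,0],[1.3,-0.8,0],[1.8,-1.05,0],[2.1,-1.2,0],[2.25,-1.24,0],[2.25,-1.24,0],[2.25,-1.24,0]], roll=[-0.1,-0.2,-0.3,-0.4,-0.5,-0.51,-0.51,-0.51])

```text
t: 21.88
eef_pos: [434.7, -279.4, 275.6]
tool_rot: [0.722, 0.692, -0.0, -0.001]
ft_force: [1.1, 0.4, -8.6]
width: 26.5
grasp_force: 79.9
```

Run:
```python
from h import *
s=wsnap('w9'); g=s['color'].max(2)
for X in ((405,-222,67),(463,-222,67),(403,-280,67),(415,-206,130),(459,-206,130),(404,-192,14)): print(X,proj(s,X))
for v in (110,125,140,155,170,190,210): print(v,g[v,230:430:2].tolist())
```

```text
21.8833 [ 434.7 -279.4  275.6] yaw tool y [ 0.999 -0.043 -0.001] cam [ 438. -204.  393.]
(405, -222, 67) [266.9, 136.3]
(463, -222, 67) [345.2, 132.8]
(403, -280, 67) [269.8, 212.6]
(415, -206, 130) [271.7, 114.2]
(459, -206, 130) [346.3, 110.8]
(404, -192, 14) [269.2, 95.9]
110 [106, 105, 106, 106, 105, 105, 105, 105, 120, 166, 182, 187, 191, 193, 197, 202, 202, 202, 202, 190, 126, 137, 134, 136, 137, 137, 137, 137, 135, 135, 138, 137, 134, 134, 131, 132, 136, 136, 137, 139, 139, 139, 139, 137, 137, 138, 138, 137, 154, 188, 186, 191, 157, 133, 138, 140, 140, 138, 138, 137, 137, 138, 137, 160, 184, 138, 134, 137, 136, 182, 189, 194, 222, 221, 222, 223, 223, 223, 224, 223, 223, 223, 222, 222, 222, 222, 222, 222, 223, 223, 222, 222, 222, 221, 222, 219, 219, 218, 220, 222]
125 [106, 106, 106, 106, 106, 107, 106, 106, 105, 137, 174, 182, 188, 192, 195, 199, 202, 175, 129, 78, 74, 78, 75, 74, 76, 72, 66, 74, 77, 77, 76, 75, 74, 75, 77, 78, 78, 79, 78, 89, 117, 117, 89, 76, 77, 77, 76, 76, 76, 76, 76, 78, 78, 79, 77, 77, 92, 133, 146, 152, 100, 20, 18, 18, 19, 26, 30, 46, 77, 74, 108, 136,
[... 1721 characters left out ...]
3, 32, 30, 30, 28, 26, 67, 88, 91, 92, 95, 104, 110, 110, 111, 109, 105, 86, 35, 18, 21, 35, 44, 45, 45, 49, 46, 84, 183, 191, 224, 226, 226, 225, 226, 224, 224, 225, 225, 223, 221, 221, 222, 222, 222, 222, 222, 221, 221, 220, 221, 220, 221, 165, 107, 109, 108]
210 [120, 119, 114, 112, 110, 110, 108, 108, 109, 109, 108, 106, 121, 163, 183, 194, 128, 18, 26, 26, 29, 27, 31, 32, 30, 32, 31, 31, 29, 28, 24, 35, 137, 118, 28, 23, 25, 26, 28, 27, 30, 30, 32, 31, 31, 31, 29, 30, 28, 85, 34, 21, 26, 26, 25, 27, 28, 27, 29, 31, 30, 32, 30, 29, 28, 26, 44, 48, 45, 47, 146, 187, 219, 228, 224, 223, 224, 224, 226, 226, 223, 222, 218, 216, 164, 68, 44, 41, 28, 31, 30, 32, 33, 33, 34, 33, 37, 38, 23, 46]
```

Run:
```python
from h import *
s=load('w9'); g=s['color'].max(2)
for v in (116,120,124,128,132,136,140,144,148,152,156,164,172): print(v,'L',g[v,256:276].tolist(),'R',g[v,334:354].tolist())
for z in (126,135): print(z,ray(s,267.3,124,z)[:2].round(1),ray(s,341.5,124,z)[:2].round(1))
for v in (140,155,170): print(ray(s,346.8,v,67)[:2].round(1))
print(ray(s,263.5,140,67)[:2])
```

```text
116 L [194, 195, 197, 199, 200, 201, 200, 200, 202, 201, 190, 152, 104, 79, 72, 73, 72, 72, 72, 71] R [76, 75, 75, 76, 76, 80, 88, 102, 119, 129, 132, 133, 135, 136, 137, 137, 138, 137, 138, 139]
120 L [193, 195, 197, 198, 200, 200, 200, 200, 190, 160, 128, 94, 68, 69, 75, 79, 77, 77, 75, 75] R [77, 77, 79, 78, 78, 78, 76, 76, 92, 116, 133, 141, 148, 152, 149, 143, 137, 135, 136, 137]
124 L [192, 194, 195, 197, 199, 201, 203, 198, 179, 148, 129, 107, 77, 69, 75, 78, 76, 77, 75, 74] R [77, 77, 78, 79, 78, 78, 76, 76, 92, 117, 132, 141, 148, 151, 152, 138, 95, 42, 21, 20]
128 L [191, 193, 194, 195, 198, 200, 201, 192, 162, 136, 129, 108, 78, 67, 74, 79, 78, 76, 75, 74] R [78, 78, 80, 79, 78, 77, 76, 77, 91, 115, 131, 141, 146, 151, 152, 141, 104, 51, 20, 18]
132 L [191, 192, 192, 194, 196, 198, 200, 189, 157, 137, 138, 121, 87, 67, 73, 78, 78, 76, 75, 74] R [77, 79, 79, 78, 78, 78, 74, 80, 93, 113, 128, 137, 140, 143, 146, 143, 117, 68, 27, 19]
136 L [189, 190, 191, 191, 195, 197, 195, 180, 164, 169, 177, 161, 113, 71, 71, 76, 78, 83, 92, 105] R [79, 78, 78, 80, 79, 78, 75, 84, 111, 13
[... 839 characters left out ...]
 184, 137, 63, 21, 23, 24, 25, 27, 25, 26, 27, 27, 29, 29, 30, 29, 29] R [118, 118, 117, 117, 117, 113, 109, 115, 135, 157, 174, 186, 192, 194, 188, 168, 113, 45, 16, 19]
164 L [186, 190, 193, 186, 149, 83, 30, 21, 23, 25, 25, 25, 26, 25, 29, 28, 29, 30, 30, 28] R [100, 103, 112, 116, 117, 111, 102, 108, 137, 164, 178, 188, 194, 194, 182, 147, 85, 31, 19, 18]
172 L [184, 188, 192, 189, 164, 107, 40, 21, 24, 25, 25, 25, 27, 27, 27, 27, 27, 27, 29, 32] R [109, 109, 109, 102, 98, 98, 96, 108, 143, 168, 182, 190, 194, 193, 176, 126, 59, 23, 18, 21]
126 [ 411.6 -211.6] [ 456.3 -213.5]
135 [ 412.5 -211.3] [ 455.6 -213.2]
[ 464.1 -227.3]
[ 463.9 -238.2]
[ 463.7 -249.5]
[ 402.24934667 -224.55665129]
```

Emit:
servo_tool(claw=[-1,-1,-1,-1,-1,-1,-1,-1], slide=[[0.03,0,-0.2],[0.03,0,-0.5],[0.03,0,-0.8],[0.03,0,-1.1],[0.03,0,-1.25],[0.03,0,-1.4],[0.03,0,-1.5],[0.03,0,-1.6]], roll=[0,0,0,0,0,0,0,0])

```text
t: 22.6
eef_pos: [436.3, -280.5, 211.9]
tool_rot: [0.723, 0.691, 0.0, 0.0]
ft_force: [0.0, -0.9, -7.5]
width: 26.6
grasp_force: 79.9
```

Emit:
servo_tool(claw=[-1,-1,-1,-1,-1,-1,-1,-1], slide=[[0,0,-0.1],[0,0,-0.2],[0,0,-0.3],[0,0,-0.4],[0,0,-0.5],[0,0,-0.6],[0,0,-0.7],[0,0,-0.7]], roll=[0,0,0,0,0,0,0,0])

```text
t: 23.27
eef_pos: [436.0, -280.3, 183.0]
tool_rot: [0.723, 0.691, -0.0, -0.001]
ft_force: [-0.5, 0.3, -8.8]
width: 26.6
grasp_force: 79.9
```

Emit:
servo_tool(claw=[-1,-1,-1,-1,-1,-1,-1,-1], slide=[[0,0,-0.1],[0,0,-0.2],[0,0,-0.3],[0,0,-0.4],[0,0,-0.5],[0,0,-0.56],[0,0,-0.6],[0,0,-0.62]], roll=[0,0,0,0,0,0,0,0])

```text
t: 23.93
eef_pos: [436.3, -280.5, 158.8]
tool_rot: [0.723, 0.691, -0.0, -0.0]
ft_force: [0.3, -0.3, -8.9]
width: 26.5
grasp_force: 79.9
```

Emit:
servo_tool(claw=[-1,-1,-1,-1,-1,-1,-1,-1], slide=[[0,0,-0.01],[0,0,-0.02],[0,0,-0.03],[0,0,-0.04],[0,0,-0.05],[0,0,-0.05],[0,0,-0.05],[0,0,-0.05]], roll=[0,0,0,0,0,0,0,0])

```text
t: 24.6
eef_pos: [436.4, -280.5, 157.1]
tool_rot: [0.723, 0.691, -0.0, -0.0]
ft_force: [-0.5, 0.3, -7.9]
width: 26.6
grasp_force: 79.9
```

Emit:
servo_tool(claw=[-1,-1,-1,-1,-1,-1,-1,-1], slide=[[0,0,-0.01],[0,0,-0.02],[0,0,-0.03],[0,0,-0.04],[0,0,-0.05],[0,0,-0.05],[0,0,-0.05],[0,0,-0.05]], roll=[0,0,0,0,0,0,0,0])

```text
t: 25.27
eef_pos: [436.4, -280.5, 155.3]
tool_rot: [0.723, 0.691, 0.0, 0.0]
ft_force: [-1.2, 1.4, -2.6]
width: 26.2
grasp_force: 80.5
```

Contact is at the expected height of about 155 mm. I'll ease down a touch more, then release.

Emit:
servo_tool(claw=[-1,-1,-1,-1,-1,-1,-1,-1], slide=[[0,0,-0.01],[0,0,-0.02],[0,0,-0.02],[0,0,-0.02],[0,0,-0.02],[0,0,-0.02],[0,0,-0.02],[0,0,-0.02]], roll=[0,0,0,0,0,0,0,0], squeeze=20)

```text
t: 25.93
eef_pos: [436.6, -280.6, 155.3]
tool_rot: [0.723, 0.691, 0.0, 0.001]
ft_force: [-2.3, 2.7, 6.9]
width: 26.6
grasp_force: 81.7
```

Emit:
servo_tool(claw=[-0.2,-0.15,-0.1,0,0.1,0.3,0.4,0.4], slide=[[0,0,0],[0,0,0],[0,0,0],[0,0,0],[0,0,0],[0,0,0],[0,0,0],[0,0,0]], roll=[0,0,0,0,0,0,0,0])

```text
t: 26.6
eef_pos: [436.4, -280.5, 154.3]
tool_rot: [0.723, 0.691, -0.0, -0.0]
ft_force: [-0.7, -0.5, 0.2]
width: 59.9
grasp_force: 0.0
```

Emit:
servo_tool(claw=[0.4,0.4,0.4,0.4,0.4,0.4,0.4,0.4], slide=[[0,0,0.2],[0,0,0.7],[0,0,1.4],[0,0,2.2],[0,0,2.8],[0,0,3],[0,0,3],[0,0,3]], roll=[0,0,0,0,0,0,0,0])

```text
t: 27.27
eef_pos: [436.3, -280.5, 274.1]
tool_rot: [0.723, 0.691, 0.0, 0.0]
ft_force: [0.0, 0.2, 0.5]
width: 60.1
grasp_force: 0.0
```

Run:
```python
from h import *
s=wsnap('w10'); g=s['color'].max(2)
def sc(v,z):
    r=g[v].astype(int); R=[]
    for u in range(200,420):
        if r[u]<60:
            if R and u==R[-1][1]+1: R[-1][1]=u
            else: R.append([u,u])
    return [(a,b,ray(s,a-.5,v,z)[:2].round(1).tolist(),ray(s,b+.5,v,z)[:2].round(1).tolist()) for a,b in R if b-a>4]
for v in (120,140,160,180,200,220,240,260): print(v,*sc(v,156))
print([proj(s,X) for X in ((436,-211,156),(430,-349,156))])
```

```text
27.2667 [ 436.3 -280.5  274.1] yaw tool y [ 0.999 -0.044  0.   ] cam [ 439. -205.  391.]
120
140 (282, 297, [423.6, -220.5], [432.2, -220.9]) (301, 316, [433.8, -221.0], [442.4, -221.3]) (349, 369, [459.5, -222.1], [470.8, -222.6])
160 (283, 297, [423.5, -231.1], [431.6, -231.5]) (301, 316, [433.3, -231.6], [442.0, -232.0]) (319, 333, [443.1, -232.0], [451.2, -232.4]) (348, 368, [458.8, -232.7], [470.2, -233.2])
180 (283, 298, [422.8, -242.0], [431.6, -242.4]) (301, 316, [432.7, -242.5], [441.5, -242.9]) (319, 333, [442.6, -242.9], [450.9, -243.3]) (348, 367, [458.6, -243.6], [469.6, -244.1])
200 (284, 297, [422.7, -253.2], [430.5, -253.6]) (302, 316, [432.7, -253.7], [441.1, -254.1]) (319, 333, [442.2, -254.1], [450.6, -254.5]) (347, 366, [457.8, -254.8], [469.0, -255.3])
220 (284, 298, [421.9, -264.7], [430.4, -265.1]) (302, 316, [432.1, -265.2], [440.6, -265.6]) (319, 332, [441.7, -265.6], [449.7, -266.0]) (346, 365, [457.0, -266.3], [468.4, -266.8]) (396, 419, [485.3, -267.6], [498.9, -268.2])
240 (285, 298, [421.8, -276.6], [429.8, -277.0]) (302, 316, [431.5, -277.0], [440.1, -277.4]) (318, 332, [440.7, -277.4], [449.3, -277.8]) (345, 364, [456.2, -278.1], [467.7, -278.7])
260 (285, 298, [421.0, -288.8], [429.2, -289.1]) (302, 315, [430.9, -289.2], [439.1, -289.6]) (318, 332, [440.2, -289.6], [449.0, -290.0]) (349, 363, [458.3, -290.5], [467.0, -290.8])
[[303.7, 120.6], [304.9, 350.3]]
```

```bash
python3 -c "
from plant import robot
print(robot.sign_off())"
```

```text
the job is handed in; nothing more can be done
None
```

The guard was folded flat (close-hinge leaf first, then the stepped-hinge leaf), stands fully down and released in the rack's wide slot, and was handed in at about 27 s; the verdict wasn't shown, and I didn't re-image the pan and other items at the end.

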